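# Restart the cellar climate logger and put it back on the bottle rack

### The job

The cellar's climate logger has been read out and stands in its dock. With it still in the dock, take the restart pin from the tool block, press the recessed button in the logger's top gently all the way down with the pin's tip and hold it there for a good second, then stand the pin back in its own socket. Then lift the logger out of the dock and slide it, display facing away from the rack, into the steel holder on the bottle rack until it is fully home before you let go, leaving the other things as they are.

Things in the scene. Friction and masses are not known exactly. Their poses are not given: they have to be found in the camera images.
- logger: Climate logger: white upright box 32 mm thick (its x), 58 mm wide (y), 130 mm tall (z), about 0.2 kg, loose. Origin at the centre of its underside. Its -x face is the front, with a dark display 37 to 87 mm up; front and back are flat and may be gripped near the top. It starts upright in the dock's well, facing as the dock does.
- button_hole (a point): Centre of the mouth of the round button recess in the logger's flat top, fixed in the logger at x 0, y +14, z 130 mm. The recess is 15 mm in diameter, slightly chamfered; the steel button fills its bottom, its face 6 mm below the mouth when up.
- restart (a joint): Travel of the spring button in the recess, downwards into the logger: 0 up, 0.006 m fully down (its face then 12 mm below the mouth), where it meets a hard stop that a fast stab strikes hard: press slowly. It takes 1 N to start it, 6 N to bring it fully down, and it springs back up when left. More than 0.004 counts as pressed.
- pin: Restart pin, straight, 145 mm, 60 g, loose, upright in any socket of the block (that one is its own). Origin at the tip, z towards the handle. From the tip: steel shaft 6 mm in diameter, blunt, 60 mm long; brass collar, diameter 25, 6 mm thick, which rests on the block; plain wooden handle, diameter 18, 79 mm long, the slimmest straight handle of the three tools.
- tool_block: Fixed dark wooden block 60 (its x) by 215 (y) by 65 mm high, origin at the centre of its underside, z up. Three identical sockets at y -75, 0 and +75 mm: round holes 13 mm in diameter, 62 mm deep, slightly chamfered. A tool's collar rests on the top, its tip then 5 mm above the table.
- dock: Fixed black read-out dock, origin at table level under the centre of the well that holds the logger; z up, -x is its front (low sloping panel with a screen, reaching 90 mm from the origin). The well is a block 56 (x) by 84 (y) by 46 mm high with a pocket 35 by 61 mm.
- dock_seat (a point): Centre of the floor of the dock's well, 14 mm above the table; here the logger's origin rests. Axes as the dock's.
- rack: Fixed oak bottle rack, 470 mm long along its y, the holder on the middle of its front (-x) rail. Origin on the table under the holder's centre, z up. The rail is 85 mm high, its face at x +22 mm; three bottle necks lie in it at y -180, -90, +90 mm, ending at x -15 mm, tops at 90 mm; bottles reach 112 mm high and x +285 mm.
- holder (a point): Centre of the inner floor of the steel holder on the rack, 12 mm above the table; axes as the rack's, -x away from it. An upright sleeve open at the top, inside 36 (x) by 62 (y) mm, walls 72 mm high above this floor, then a mouth flaring 4 mm outward up to 80 mm; a window in its front. With the logger home, its origin is here.
- thermometer: Bystander: dial thermometer with a flat round head 44 mm in diameter facing up, standing in another socket of the tool block, top 114 mm above the table. Origin at its tip.
- screwdriver: Bystander: screwdriver with a thick wooden handle 31 mm in diameter, standing in the third socket, top 133 mm above the table. Origin at its tip.
- corkscrew: Bystander: folded waiter's corkscrew, 115 mm long, 16 mm high, lying in front of the rack. Origin under its middle.
- foil_cutter: Bystander: black U-shaped foil cutter, 50 x 64 mm, 18 mm high, lying in front of the rack. Origin under its middle.
- glass: Bystander: stemmed tasting glass, 68 mm wide, 155 mm tall. Origin at the centre of its foot.
- bottle: Bystander: standing wine bottle, 74 mm in diameter, 300 mm tall. Origin at the centre of its underside.
- brush: Bystander: dusting brush, 190 mm long, lying. Origin at its middle.
Mind the look-alikes: they are no part of the job. Leave any red look-alike of the logger alone.

How it is judged (in metres and radians):
On the way, in this order (a step that is already met when the one before it is completed fails the run):
1. the button is held fully down with the pin for 0.8 s, the logger still seated in the dock (value of joint restart above 0.004 m and contact force between pin and logger above 1 N and contact force between the fingers and pin above 1 N and distance between logger and dock_seat below 0.006 m), for 0.8 s.
2. the pin stands in its own socket again, let go, the logger still in the dock (distance of pin from where it was at the start of the episode below 0.01 m and angle between pin's own z axis and vertical below 0.1 rad and contact force between the fingers and pin below 0.1 N and distance between logger and dock_seat below 0.006 m), for 0.2 s.
3. the logger, still held, is fully home in the holder (distance between logger and holder below 0.006 m and z of logger in the frame of holder below 0.003 m and contact force between the fingers and logger above 1 N), for 0.1 s.
At the end, for the whole second after the job is handed in: The logger is at rest home in the rack's holder: within 6 mm of its floor centre, under 3 mm above it, tilted under 4 degrees, front away from the rack, button up. The pin is at rest upright (0.1 rad) in the socket it came from, within 10 mm of its first place (distance between logger and holder below 0.006 m and z of logger in the frame of holder below 0.003 m and angle between logger's own z axis and vertical below 0.07 rad and y of button_hole in the frame of holder above 0.005 m and linear speed of each of logger, pin below 0.02 m/s and value of joint restart below 0.001 m and distance of pin from where it was at the start of the episode below 0.01 m and angle between pin's own z axis and vertical below 0.1 rad); the robot touches nothing.
It fails at once if the pin is pressed on the logger with more than 40 N (contact force between pin and logger above 40 N).
It fails at once if a bystander is moved by more than 30 mm (distance of any of thermometer, screwdriver, corkscrew, foil_cutter, glass, bottle, brush from where it was at the start of the episode above 0.03 m).
It also fails if it takes over 72 s, if anything falls off the work surface, if the arm or the gripper's body presses on something with over 40 N, if the wrist force passes 120 N, or if a joint passes its speed limit or range.

### The arm

A 6-joint arm with a two-finger parallel gripper is mounted at the origin on the work surface. World frame = base frame: x ahead of the robot, y to its left, z up, the work surface at z = 0. Lengths are in mm, angles in degrees, forces in N, time in s.
With the tool pointing down it reaches from about 300 to 850 mm from the base axis. Payload 4.2 kg.
Tool frame: the origin (TCP) lies at the very end of the fingers, on their centre line; the grasp point (between the pads) lies 19 mm behind it (env.grip_depth is the distance from the TCP to the grasp point, in mm); z points along the fingers, y is the line along which they close (so a half turn about z gives the same grasp; the last joint's range is limited). The gripper opens to 91 mm and grips with 3 to 60 N. Pads are 32 mm wide; open, the fingers measure 118 mm over their backs; the gripper's body (76 mm by 178 mm) begins 60 mm behind the grasp point.
Start: joints at [-66.349, 18.312, 89.639, -0, 72.044, -1.146], TCP at [241.168, -521.997, 213.976] pointing down, gripper open.
Joint ranges: [-177.97, 177.97], [-48.28, 115.42], [12.27, 149.76], [-77.06, 257.06], [2.81, 150.46], [-146.56, 146.56]. Speed limits (degrees/s): [147.25, 147.25, 180, 180, 180, 180].

### API

Orientations are given as [roll, pitch, yaw] about the fixed x, y, z axes, in that order (R = Rz(yaw) Ry(pitch) Rx(roll)).
In Python, from workcell import env, cams gives the robot as it stands.
- The arm moves only by the tool apply_moves, never from a script. Its argument "deltas" is a list of rows, each a list of 5 numbers: the shift along the tool's x, y, z in m, then the turn about the tool's z in rad, then the opening, from -1 (shut) to 1 (fully open), so that 0 is half open. In form: [[tx, ty, tz, roll, gripper], ...]. A call has 1 to 5 rows; each row is the pose to reach, as a shift and turn from the pose commanded when the call began, along the tool's axes at that moment; what a row does not reach only later rows make up. A row lasts 1/10 s, in which the tool goes at most 50 mm and 8.59 degrees, less where a joint would pass 70% of its speed; a pose out of reach is approached as far as the arm can. A call with a gripper value outside its range is refused whole. The fingers move at their own pace and stop on an object; "grip_force" is the grip in N (left out, the last holds). Time passes only in rows, so rows that repeat a pose let the fingers close. It gives the time, the measured TCP pose, the force, the opening and the grip force at its end, in the units of the state.
- env.state(): the state, without advancing time (a new reading comes with each control period).
- cams.grab_frame(name): name is "side" or "top"; returns the picture (420x560x3 uint8, blue, green, red); there is no depth.
- cams.get_calibration(name): a dict with "mtx" (3x3 intrinsics, pixels), "k1" (the pictures are not rectified: a ray, as slopes to the right and down, at radius r is drawn at 1 + k1 r^2 times it, then the intrinsics apply), "eye" and "attitude" of the camera in the world. Camera axes: x right, y down, z forward; pixel columns grow to the right and rows downward; lengths in mm; the calibration is good to about 2 mm. A picture is of the moment at which its call begins. get_calibration takes no time and is no camera call.
- env.job_done(): hands the job in; it is judged then, once.
The state is a dict: "time_s": time; "qpos": joint angles; "qvel": joint speeds; "effort": joint torques, N m; "ee_pos": TCP position; "ee_rot": TCP orientation; "force": force on the tool from outside, world axes, zero at the start; "torque": the same for the moment, N m; "gripper_width": finger opening in mm; "gripper_force": force on a finger pad.
Only numpy, scipy, OpenCV 4.12 (cv2) and the standard library are available. Lean on these libraries where they do the work, as an engineer would, in place of code of your own. Each camera call takes 0.05 s, during which the arm holds its last target. There are 200 camera calls.

## Working session

There is one attempt and no reset: what is moved stays moved. The work goes in short steps, Python scripts to look and compute and a tool call to move; the robot and the scene stay as the last step left them, time stands still between calls to the robot, and variables do not carry over. Pictures are saved under pics/ and viewed, at most 10 in all, crops included, and the job is handed in when it is done.

Besides the shell and the picture viewer there is one more tool, called after "Call:" by a JSON object that holds its "method" and its "body", one argument or row to a line. apply_moves: Moves the arm, as the interface text tells. Its arguments: {"type":"object","properties":{"deltas":{"type":"array"},"grip_force":{"type":"number"}},"required":["deltas"]}

```bash
mkdir -p pics; ls
cat > h.py <<'E'
import numpy as np, cv2
from workcell import env, cams
E
python3 - <<'E'
from h import *
for n in("side","top"):
    cv2.imwrite(f"pics/{n}0.png",cams.grab_frame(n)); print(n,cams.get_calibration(n))
print(env.state())
E
```

```text
pics
side {'mtx': array([[379.21268558,   0.        , 282.96276695],
       [  0.        , 379.21268558, 216.26051999],
       [  0.        ,   0.        ,   1.        ]]), 'k1': -0.10039152214998538, 'eye': array([210.90935761, 733.96723905, 778.61976654]), 'attitude': array([-130.79638242,   -1.06357662, -159.70468998])}
top {'mtx': array([[537.99169225,   0.        , 272.73375158],
       [  0.        , 537.99169225, 208.69643007],
       [  0.        ,   0.        ,   1.        ]]), 'k1': -0.14838373044263523, 'eye': array([ 276.51877387,   -3.02960475, 1416.70461091]), 'attitude': array([-171.89428907,    1.43711639,  -91.30455938])}
{'time_s': 0.1, 'qpos': array([-6.63485645e+01,  1.83497915e+01,  8.97001979e+01, -1.24475339e-03,
        7.20414899e+01, -1.14493167e+00]), 'qvel': array([-0.02225384, -0.07800035, -0.33327346,  0.03079436,  0.0278203 ,
        0.1270474 ]), 'effort': array([ 3.68180363e-04, -4.13331485e+01, -2.32509917e+01,  7.30535388e-02,
        4.21923702e-02, -5.37957101e-05]), 'ee_pos': array([ 240.97779356, -521.58068433,  213.18085506]), 'ee_rot': array([-1.79908515e+02, -6.44633596e-04,  2.47967514e+01]), 'force': array([0.36393766, 0.48852206, 0.32829233]), 'torque': array([ 0.00221963, -0.03420397, -0.03785397]), 'gripper_force': 0.0, 'gripper_width': 91.1240050084861}
```

View pics/side0.png

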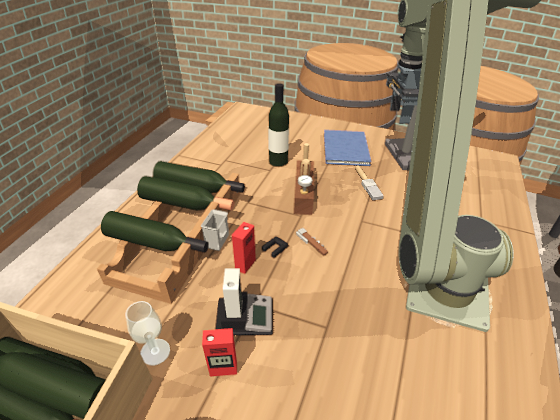

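View pics/top0.png

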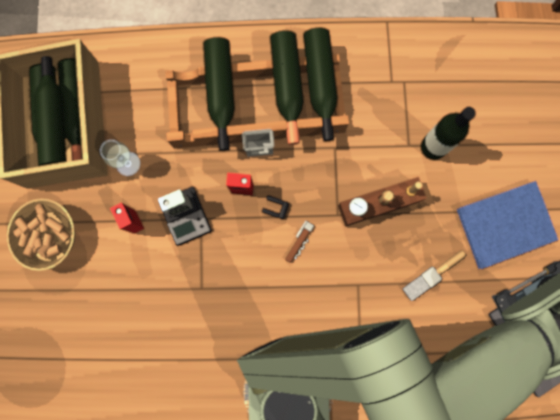

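The side view shows the white logger at about (233,285), the dock panel at (258,315), the holder at (215,230) and the block at (305,190). In the top view the logger is at (172,200), the holder at (257,140), and the block runs from (345,212) to (428,188) with the thermometer at its left end. Next I'll enlarge the details.

```bash
cat >> h.py <<'E'
from scipy.spatial.transform import Rotation as R
def cal(n):
    c=cams.get_calibration(n); return c['mtx'],c['k1'],np.array(c['eye']),R.from_euler('xyz',c['attitude'],degrees=True).as_matrix()
def proj(n,P):
    K,k,e,A=cal(n); p=(np.atleast_2d(P)-e)@A; s=p[:,:2]/p[:,2:]; s=s*(1+k*(s**2).sum(1,keepdims=True)); return s*K[0,0]+K[:2,2]
def ray(n,uv):
    K,k,e,A=cal(n); d=(np.array(uv,float)-K[:2,2])/K[0,0]; s=d.copy()
    for _ in range(30): s=d/(1+k*(s@s))
    return e,A@np.r_[s,1]
def onz(n,uv,z):
    e,d=ray(n,uv); return (e+d*(z-e[2])/d[2]).round(1)
def tri(uvs,uvt):
    (a,b),(c,d)=ray("side",uvs),ray("top",uvt); t,*_=np.linalg.lstsq(np.c_[b,-d],c-a,rcond=None)
    p,q=a+b*t[0],c+d*t[1]; return ((p+q)/2).round(1),np.linalg.norm(p-q).round(1)
E
python3 - <<'E'
from h import *
t=cv2.imread("pics/top0.png");s=cv2.imread("pics/side0.png")
def crop(i,x,y,w,h,f): return cv2.resize(i[y:y+h,x:x+w],None,fx=f,fy=f,interpolation=cv2.INTER_CUBIC)
a=crop(t,335,170,100,60,4);b=crop(t,140,110,150,150*300//400-0,400/150)
c=crop(s,280,130,50,90,6); d=crop(s,190,195,100,150,4)
m=np.zeros((600,800,3),np.uint8)
m[:240,:400]=a; m[240:540,:400]=b[:300]; 
c=cv2.resize(c,(200,360));m[:360,400:600]=c
d=cv2.resize(d,(200,300));m[:300,600:800]=d
cv2.imwrite("pics/m.png",m)
E
```

```text
Traceback (most recent call last):
ValueError: could not broadcast input array from shape (299,400,3) into shape (300,400,3)
```

Run:
```python
from h import *
t=cv2.imread("pics/top0.png");s=cv2.imread("pics/side0.png")
def crop(i,x,y,w,h,f): return cv2.resize(i[y:y+h,x:x+w],None,fx=f,fy=f,interpolation=cv2.INTER_CUBIC)
m=np.zeros((600,800,3),np.uint8)
m[:240,:400]=crop(t,335,170,100,60,4)
m[240:600,:400]=crop(t,150,170,100,90,4)
m[:300,400:600]=crop(s,285,135,40,60,5)
m[:300,600:800]=crop(s,190,195,50,75,4)
m[300:540,400:640]=crop(s,210,260,60,60,4)
m[300:460,640:800]=crop(t,235,120,40,40,4)
cv2.imwrite("pics/m.png",m)
```

```text
(no output)
```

View pics/m.png

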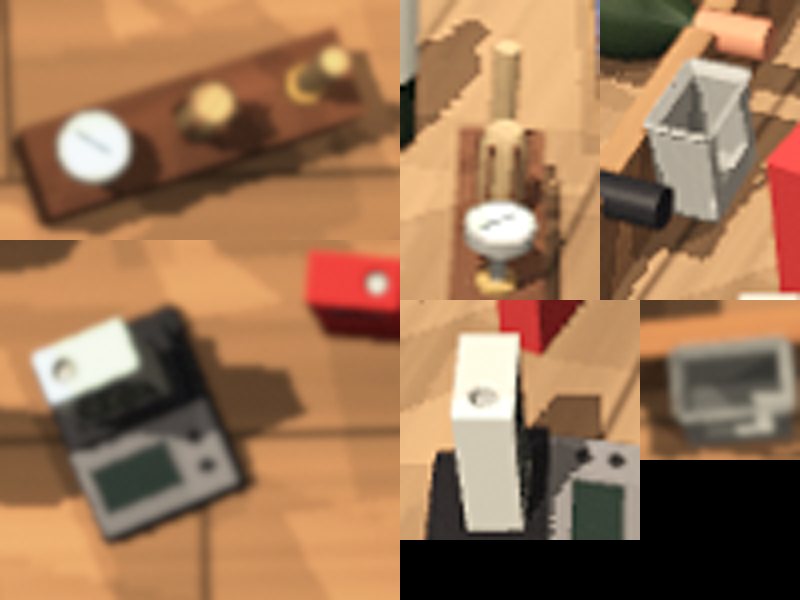

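The tool at the block's right (-y) end is the slim, tall pin: its top is at about top (419,185) and side (307,144). The screwdriver is in the middle and the thermometer on the left. The logger's button hole is at top (166,202), on the +y side.

Run:
```python
from h import *
t=cv2.imread("pics/top0.png").astype(int);s=cv2.imread("pics/side0.png").astype(int)
print("pin top",tri((306.6,144.4),(418.75,185)),onz("top",(418.75,185),150),onz("side",(306.6,144.4),150))
print("collar",onz("top",(410,191.2),71))
print("thermo",onz("top",(358.5,206.5),114),"screw",onz("top",(388.5,196.2),133))
# logger top in top view: bright
def comp(img,mask,x,y,w,h):
    m=np.zeros(mask.shape,np.uint8); m[y:y+h,x:x+w]=mask[y:y+h,x:x+w]; return m
m=comp(t,(t.min(2)>165).astype(np.uint8),150,180,45,40)
c=max(cv2.findContours(m,0,1)[0],key=cv2.contourArea); r=cv2.minAreaRect(c); b=cv2.boxPoints(r)
W=np.array([onz("top",p,144) for p in b]); print("logger rect",r,W.tolist(),W.mean(0),[np.linalg.norm(W[i]-W[i-1]).round(1) for i in range(4)])
print("btn",onz("top",(166.2,202),144), "side",onz("side",(210+81.5/4,260+97/4),144),tri((210+81.5/4,260+97/4),(166.2,202)))
# side corners of logger top from crop
sc=[(462,335),(518,335),(506,417),(453,415)]
S=np.array([onz("side",(210+(u-400)/4,260+(v-300)/4),144) for u,v in sc]); print("side corners",S.tolist(),S.mean(0))
# holder rim (z=92) top view crop outer corners: 
hc=[(670,348),(788,338),(795,405),(682,420)]
H=np.array([onz("top",(235+(u-640)/4,120+(v-300)/4),92) for u,v in hc]); print("holder top",H.tolist(),H.mean(0))
hs=[(692,60),(752,70),(720,143),(648,124)]
H=np.array([onz("side",(190+(u-600)/4,195+v/4),92) for u,v in hs]); print("holder side",H.tolist(),H.mean(0))
```

```text
pin top (array([ 507.6, -329.2,  144.3]), np.float64(1.2)) [ 506.  -327.9  150. ] [ 505.6 -319.7  150. ]
collar [ 504.8 -324.4   71. ]
thermo [ 462.7 -184.6  114. ] screw [ 483.3 -256.2  133. ]
logger rect ((170.68104553222656, 199.92242431640625), (13.787177085876465, 24.42300033569336), 66.80140686035156) [[491.2, 305.7, 144.0], [513.3, 250.5, 144.0], [481.8, 237.1, 144.0], [459.8, 292.1, 144.0]] [486.525 271.35  144.   ] [np.float64(34.2), np.float64(59.5), np.float64(34.2), np.float64(59.2)]
btn [481.7 282.3 144. ] side [482.2 288.3 144. ] (array([483.7, 284. , 138. ]), np.float64(2.1))
side corners [[511.5, 253.0, 144.0], [482.7, 241.7, 144.0], [464.4, 295.7, 144.0], [490.8, 304.7, 144.0]] [487.35  273.775 144.   ]
holder top [[665.7, 98.6, 92.0], [669.9, 23.1, 92.0], [625.7, 19.7, 92.0], [618.1, 91.5, 92.0]] [644.85   58.225  92.   ]
holder side [[668.0, 30.3, 92.0], [623.7, 24.6, 92.0], [609.8, 99.6, 92.0], [663.6, 100.7, 92.0]] [641.275  63.8    92.   ]
```

Run:
```python
from h import *
print("bottle top",tri((279.5,87),(468,114)), "base",onz("side",(278,162),0))
print("glass rim",tri((142,312),(112,150)),"foot",onz("side",(154,351),0))
print("red2",onz("top",(244,182),130), onz("side",(246,228),130))
print("rail y dir", onz("top",(180,132),85),onz("top",(345,120),85))
```

```text
bottle top (array([ 637.9, -414.4,  289.3]), np.float64(0.6)) base [ 636.5 -404.5    0. ]
glass rim (array([614.8, 419.7, 146.7]), np.float64(1.8)) foot [619.5 424.8   0. ]
red2 [528.1  93.7 130. ] [531.4 101.6 130. ]
rail y dir [673.4 261.1  85. ] [ 692.3 -164.9   85. ]
```

Call:
{"method": "apply_moves", "body": {
  "deltas": [
    [0.044, -0.009, -0.004, -0.149, 1],
    [0.088, -0.018, -0.008, -0.298, 1],
    [0.132, -0.027, -0.012, -0.447, 1],
    [0.176, -0.036, -0.016, -0.596, 1],
    [0.22, -0.045, -0.02, -0.745, 1]
  ],
  "grip_force": 30
}}

```text
time_s: 0.6
ee_pos: [423.0, -387.5, 233.8]
ee_rot: [-180.0, -0.0, 67.8]
force: [0.6, -1.0, -0.2]
gripper_width: 91.1
gripper_force: 0.0
```

```bash
cat >> h.py <<'E'
def go(x,y,z,yaw):
    s=env.state(); p=s['ee_pos']; r=s['ee_rot']; A=R.from_euler('xyz',r,degrees=True).as_matrix()
    d=A.T@(np.array([x,y,z])-p); dy=(r[2]-yaw+180)%360-180
    print("t",s['time_s'],"p",p.round(1),"r",r.round(2),"F",s['force'].round(1),"w",round(s['gripper_width'],1),"gf",round(s['gripper_force'],1),"-> d mm",d.round(1),"turn rad",np.radians(dy).round(4))
E
python3 -c "
from h import *
go(505,-328,213,106)"
```

```text
t 0.6 p [ 423.  -387.5  233.8] r [-1.7996e+02 -1.0000e-02  6.7820e+01] F [ 0.6 -1.  -0.2] w 91.1 gf 0.0 -> d mm [86.  53.5 20.7] turn rad -0.6663
```

Call:
{"method": "apply_moves", "body": {
  "deltas": [
    [0.028, 0.018, 0.007, -0.14, 1],
    [0.056, 0.036, 0.014, -0.28, 1],
    [0.086, 0.0535, 0.02, -0.42, 1],
    [0.086, 0.0535, 0.02, -0.56, 1],
    [0.086, 0.0535, 0.02, -0.666, 1]
  ]
}}

```text
time_s: 1.1
ee_pos: [504.9, -328.7, 212.9]
ee_rot: [-179.9, -0.1, 106.1]
force: [0.1, -0.3, -0.3]
gripper_width: 91.1
gripper_force: 0.0
```

Run:
```python
from h import *
go(505,-328,106,106)
a=cams.grab_frame("top")[140:240,340:490];b=cams.grab_frame("side")[90:215,260:360]
m=np.zeros((600,800,3),np.uint8)
m[:300,:450]=cv2.resize(a,(450,300),interpolation=2); m[:437,450:800]=cv2.resize(b,(350,437),interpolation=2)
cv2.imwrite("pics/p1.png",m)
```

```text
t 1.1 p [ 504.9 -328.7  212.9] r [-1.7992e+02 -9.0000e-02  1.0605e+02] F [ 0.1 -0.3 -0.3] w 91.1 gf 0.0 -> d mm [  0.5   0.4 106.9] turn rad 0.0009
```

View pics/p1.png

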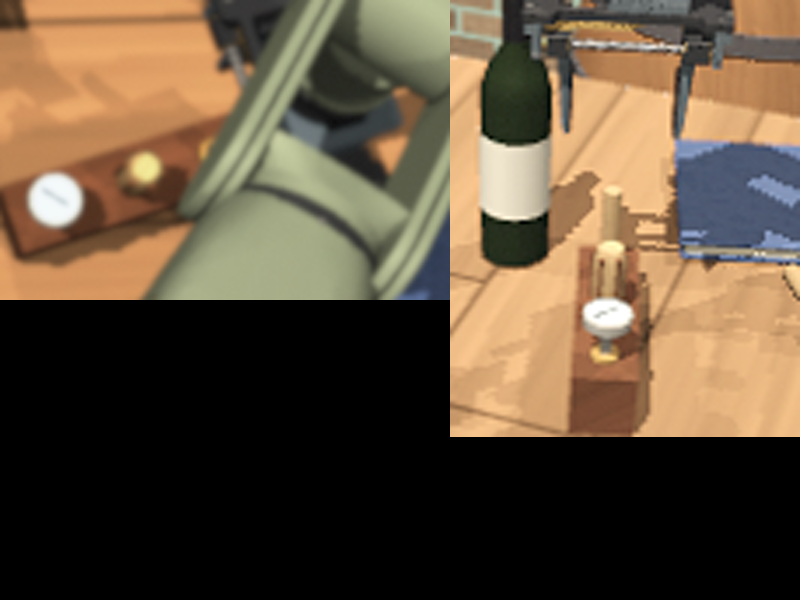

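The side crop shows the open fingers at about x=567 and 682, either side of the pin handle at x=612, and the bottle is clear. I'll descend and grip.

Call:
{"method": "apply_moves", "body": {
  "deltas": [
    [0, 0, 0.03, 0, 1],
    [0, 0, 0.06, 0, 1],
    [0, 0, 0.085, 0, 1],
    [0, 0, 0.107, 0, 1],
    [0, 0, 0.107, 0, 1]
  ]
}}

```text
time_s: 1.7
ee_pos: [502.1, -328.8, 103.7]
ee_rot: [-179.7, -0.3, 105.5]
force: [-0.9, 0.0, -0.2]
gripper_width: 91.2
gripper_force: 0.0
```

Call:
{"method": "apply_moves", "body": {
  "deltas": [
    [0, 0, 0, 0, -0.2],
    [0, 0, 0, 0, -0.5],
    [0, 0, 0, 0, -0.8],
    [0, 0, 0, 0, -1],
    [0, 0, 0, 0, -1]
  ]
}}

```text
time_s: 2.2
ee_pos: [504.6, -330.1, 107.7]
ee_rot: [180.0, 0.1, 105.6]
force: [0.5, 0.0, -0.8]
gripper_width: 54.2
gripper_force: 0.0
```

Call:
{"method": "apply_moves", "body": {
  "deltas": [
    [0, 0, 0, 0, -1],
    [0, 0, 0, 0, -1],
    [0, 0, 0, 0, -1]
  ]
}}

```text
time_s: 2.5
ee_pos: [504.3, -329.9, 107.0]
ee_rot: [-180.0, 0.0, 105.6]
force: [0.5, -0.2, -1.0]
gripper_width: 29.9
gripper_force: 0.0
```

Call:
{"method": "apply_moves", "body": {
  "deltas": [
    [0, 0, 0, 0, -1],
    [0, 0, 0, 0, -1],
    [0, 0, 0, 0, -1],
    [0, 0, 0, 0, -1]
  ]
}}

```text
time_s: 2.9
ee_pos: [504.7, -329.9, 107.0]
ee_rot: [180.0, 0.0, 105.6]
force: [1.0, 0.3, 0.2]
gripper_width: 17.5
gripper_force: 30.0
```

Call:
{"method": "apply_moves", "body": {
  "deltas": [
    [0, 0, -0.02, 0, -1],
    [0, 0, -0.06, 0, -1],
    [0, 0, -0.105, 0, -1],
    [0, 0, -0.145, 0, -1],
    [0, 0, -0.18, 0, -1]
  ]
}}

```text
time_s: 3.4
ee_pos: [504.1, -330.0, 289.3]
ee_rot: [180.0, 0.1, 105.6]
force: [1.5, -0.3, -1.4]
gripper_width: 17.7
gripper_force: 30.0
```

Run:
```python
from h import *
go(482,285,287,106)
```

```text
t 3.4 p [ 504.1 -330.   289.3] r [1.7999e+02 7.0000e-02 1.0564e+02] F [ 1.5 -0.3 -1.4] w 17.7 gf 30.0 -> d mm [598.2 144.6   1.5] turn rad -0.0062
```

Call:
{"method": "apply_moves", "body": {
  "deltas": [
    [0.03, 0.007, 0, 0, -1],
    [0.073, 0.018, 0, 0, -1],
    [0.117, 0.028, 0, 0, -1],
    [0.16, 0.039, 0, 0, -1],
    [0.203, 0.049, 0, 0, -1]
  ]
}}

```text
time_s: 3.9
ee_pos: [496.1, -119.7, 286.8]
ee_rot: [-180.0, 0.0, 105.6]
force: [1.0, -0.6, -0.3]
gripper_width: 17.8
gripper_force: 30.0
```

Call:
{"method": "apply_moves", "body": {
  "deltas": [
    [0.043, 0.01, 0, 0, -1],
    [0.086, 0.021, 0, 0, -1],
    [0.129, 0.031, 0, 0, -1],
    [0.172, 0.042, 0, 0, -1],
    [0.215, 0.052, 0, 0, -1]
  ]
}}

```text
time_s: 4.4
ee_pos: [488.3, 101.3, 286.9]
ee_rot: [-180.0, 0.0, 105.6]
force: [0.4, -0.6, -0.8]
gripper_width: 16.9
gripper_force: 30.0
```

Call:
{"method": "apply_moves", "body": {
  "deltas": [
    [0.043, 0.01, 0, 0, -1],
    [0.086, 0.021, 0, 0, -1],
    [0.129, 0.031, 0, 0, -1],
    [0.165, 0.04, 0, 0, -1],
    [0.18, 0.0436, 0, 0, -1]
  ]
}}

```text
time_s: 4.9
ee_pos: [481.7, 287.6, 286.3]
ee_rot: [-179.9, -0.0, 105.8]
force: [0.4, -0.3, -0.6]
gripper_width: 17.4
gripper_force: 30.0
```

Call:
{"method": "apply_moves", "body": {
  "deltas": [
    [0, 0, 0, 0, -1],
    [0, 0, 0, 0, -1],
    [0, 0, 0, 0, -1]
  ]
}}

```text
time_s: 5.2
ee_pos: [482.5, 283.3, 287.0]
ee_rot: [-180.0, 0.1, 105.5]
force: [-0.2, 0.6, -0.7]
gripper_width: 17.7
gripper_force: 30.0
```

Run:
```python
from h import *
go(482,285,260,106)
T=cams.grab_frame("top");S=cams.grab_frame("side");cv2.imwrite("pics/t2.png",T);cv2.imwrite("pics/s2.png",S)
m=np.zeros((600,800,3),np.uint8)
m[:400,:400]=cv2.resize(T[150:250,130:230],(400,400),interpolation=2); m[:600,400:800]=cv2.resize(S[190:340,180:280],(400,600),interpolation=2)
cv2.imwrite("pics/p2.png",m)
```

```text
t 5.2 p [482.5 283.3 287. ] r [-1.7999e+02  5.0000e-02  1.0554e+02] F [-0.2  0.6 -0.7] w 17.7 gf 30.0 -> d mm [ 1.8 -0.  27. ] turn rad -0.008
```

View pics/p2.png

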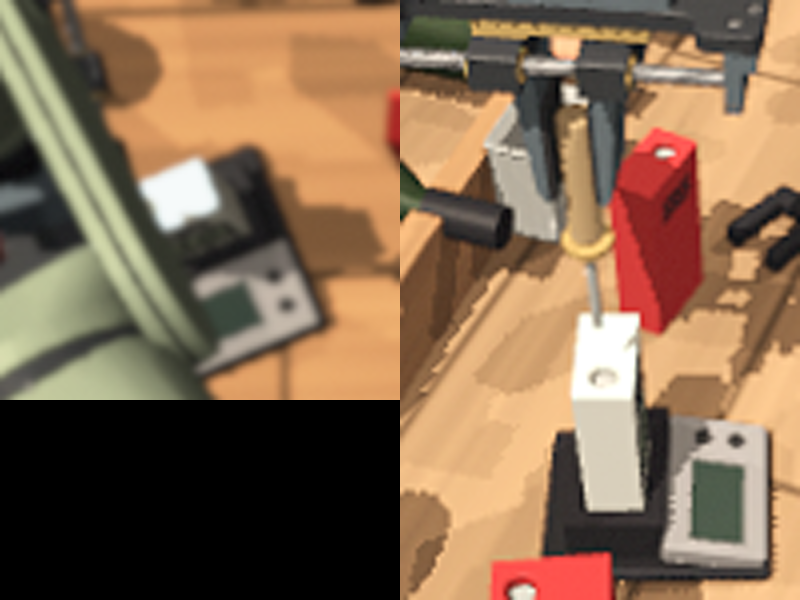

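The side crop shows the pin upright with its tip at (597,323), above the hole at (603,377). I'll check the alignment numerically.

Run:
```python
from h import *
print(proj("side",[[482.5,283.3,185],[482.5,283.3,251],[482.5,283.3,144]]))
tip=(229.25,270.75);hole=(230.75,284.25)
print(onz("side",tip,185),onz("side",hole,144), onz("side",(180+187/4,190+243/4),185+63))
```

```text
[[229.83912453 269.77002368]
 [227.28750639 247.26722513]
 [231.30068117 282.49020948]]
[482.4 286.1 185. ] [481.5 288.  144. ] [480.8 289.6 248. ]
```

Call:
{"method": "apply_moves", "body": {
  "deltas": [
    [0.001, 0, 0.012, 0, -1],
    [0.001, 0, 0.024, 0, -1],
    [0.001, 0, 0.033, 0, -1],
    [0.001, 0, 0.038, 0, -1],
    [0.001, 0, 0.038, 0, -1]
  ]
}}

```text
time_s: 5.8
ee_pos: [481.6, 285.6, 247.6]
ee_rot: [-179.9, 0.0, 105.6]
force: [-0.4, -0.6, -1.4]
gripper_width: 17.5
gripper_force: 30.0
```

Call:
{"method": "apply_moves", "body": {
  "deltas": [
    [0, 0, 0.0015, 0, -1],
    [0, 0, 0.003, 0, -1],
    [0, 0, 0.0045, 0, -1],
    [0, 0, 0.006, 0, -1],
    [0, 0, 0.006, 0, -1]
  ]
}}

```text
time_s: 6.3
ee_pos: [482.0, 285.9, 242.8]
ee_rot: [-180.0, 0.0, 105.6]
force: [0.8, 0.2, 0.2]
gripper_width: 17.2
gripper_force: 30.0
```

Run:
```python
from h import *
go(482,285,234,106)
S=cams.grab_frame("side")
cv2.imwrite("pics/p3.png",cv2.resize(S[220:320,190:270],(480,600),interpolation=2))
```

```text
t 6.3 p [482.  285.9 242.8] r [-1.7999e+02  1.0000e-02  1.0565e+02] F [0.8 0.2 0.2] w 17.2 gf 30.0 -> d mm [-0.8 -0.3  8.8] turn rad -0.0062
```

View pics/p3.png

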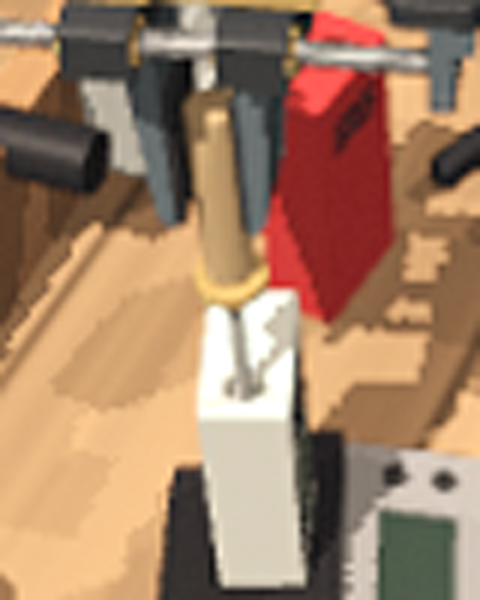

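The pin tip has gone into the recess at about (243,390), with no side force. Now I'll press slowly.

Call:
{"method": "apply_moves", "body": {
  "deltas": [
    [0, 0, 0.001, 0, -1],
    [0, 0, 0.002, 0, -1],
    [0, 0, 0.003, 0, -1],
    [0, 0, 0.004, 0, -1],
    [0, 0, 0.005, 0, -1]
  ]
}}

```text
time_s: 6.85
ee_pos: [482.1, 285.9, 238.2]
ee_rot: [180.0, -0.0, 105.6]
force: [0.1, -0.1, 1.6]
gripper_width: 17.5
gripper_force: 30.0
```

Call:
{"method": "apply_moves", "body": {
  "deltas": [
    [0, 0, 0.0008, 0, -1],
    [0, 0, 0.0016, 0, -1],
    [0, 0, 0.0024, 0, -1],
    [0, 0, 0.003, 0, -1],
    [0, 0, 0.003, 0, -1]
  ]
}}

```text
time_s: 7.35
ee_pos: [482.2, 286.0, 235.2]
ee_rot: [180.0, -0.0, 105.6]
force: [-1.5, -0.3, 3.7]
gripper_width: 17.8
gripper_force: 30.0
```

Call:
{"method": "apply_moves", "body": {
  "deltas": [
    [0, 0, 0.0007, 0, -1],
    [0, 0, 0.0014, 0, -1],
    [0, 0, 0.002, 0, -1],
    [0, 0, 0.0025, 0, -1],
    [0, 0, 0.0025, 0, -1]
  ]
}}

```text
time_s: 7.85
ee_pos: [482.5, 286.1, 233.6]
ee_rot: [179.9, -0.0, 105.6]
force: [-1.1, -0.6, 8.1]
gripper_width: 17.8
gripper_force: 30.0
```

Call:
{"method": "apply_moves", "body": {
  "deltas": [
    [0, 0, 0.0003, 0, -1],
    [0, 0, 0.0006, 0, -1],
    [0, 0, 0.0008, 0, -1],
    [0, 0, 0.0008, 0, -1],
    [0, 0, 0.0008, 0, -1]
  ]
}}

```text
time_s: 8.35
ee_pos: [482.7, 286.3, 233.4]
ee_rot: [179.8, -0.0, 105.6]
force: [-1.9, -0.5, 11.6]
gripper_width: 17.7
gripper_force: 30.0
```

At the hard stop with about 12 N. I'll hold.

Call:
{"method": "apply_moves", "body": {
  "deltas": [
    [0, 0, 0, 0, -1],
    [0, 0, 0, 0, -1],
    [0, 0, 0, 0, -1],
    [0, 0, 0, 0, -1],
    [0, 0, 0, 0, -1]
  ]
}}

```text
time_s: 8.85
ee_pos: [482.7, 286.3, 233.5]
ee_rot: [179.8, -0.0, 105.6]
force: [-1.4, -0.3, 11.2]
gripper_width: 17.7
gripper_force: 30.0
```

Call:
{"method": "apply_moves", "body": {
  "deltas": [
    [0, 0, 0, 0, -1],
    [0, 0, 0, 0, -1],
    [0, 0, 0, 0, -1],
    [0, 0, 0, 0, -1],
    [0, 0, 0, 0, -1]
  ]
}}

```text
time_s: 9.35
ee_pos: [482.7, 286.3, 233.5]
ee_rot: [179.8, -0.0, 105.6]
force: [-0.6, -0.7, 11.8]
gripper_width: 17.7
gripper_force: 30.0
```

Call:
{"method": "apply_moves", "body": {
  "deltas": [
    [0, 0, -0.003, 0, -1],
    [0, 0, -0.008, 0, -1],
    [0, 0, -0.014, 0, -1],
    [0, 0, -0.03, 0, -1],
    [0, 0, -0.053, 0, -1]
  ]
}}

```text
time_s: 9.85
ee_pos: [481.2, 285.4, 283.2]
ee_rot: [-179.7, 0.1, 105.6]
force: [-0.1, 1.1, -0.6]
gripper_width: 17.4
gripper_force: 30.0
```

Run:
```python
from h import *
go(504.5,-330,287,105.6)
S=cams.grab_frame("side");cv2.imwrite("pics/s3.png",S)
```

```text
t 9.85 p [481.2 285.4 283.2] r [-1.7974e+02  7.0000e-02  1.0564e+02] F [-0.1  1.1 -0.6] w 17.4 gf 30.0 -> d mm [-598.9 -143.5   -2.3] turn rad 0.0007
```

Call:
{"method": "apply_moves", "body": {
  "deltas": [
    [-0.03, -0.007, 0, 0, -1],
    [-0.073, -0.0175, 0, 0, -1],
    [-0.117, -0.028, 0, 0, -1],
    [-0.16, -0.0385, 0, 0, -1],
    [-0.203, -0.0487, 0, 0, -1]
  ]
}}

```text
time_s: 10.4
ee_pos: [489.4, 75.6, 283.7]
ee_rot: [-179.9, 0.0, 105.7]
force: [1.1, 0.0, -0.7]
gripper_width: 17.3
gripper_force: 30.0
```

Call:
{"method": "apply_moves", "body": {
  "deltas": [
    [-0.043, -0.0103, 0, 0, -1],
    [-0.086, -0.0206, 0, 0, -1],
    [-0.129, -0.0309, 0, 0, -1],
    [-0.172, -0.0412, 0, 0, -1],
    [-0.215, -0.0515, 0, 0, -1]
  ]
}}

```text
time_s: 10.9
ee_pos: [497.9, -145.4, 283.8]
ee_rot: [-180.0, -0.0, 105.6]
force: [1.4, -0.1, -1.0]
gripper_width: 17.0
gripper_force: 30.0
```

Call:
{"method": "apply_moves", "body": {
  "deltas": [
    [-0.043, -0.0103, 0, 0, -1],
    [-0.086, -0.0206, 0, 0, -1],
    [-0.129, -0.0309, 0, 0, -1],
    [-0.165, -0.0395, 0, 0, -1],
    [-0.181, -0.0433, 0, 0, -1]
  ]
}}

```text
time_s: 11.4
ee_pos: [504.9, -332.7, 283.0]
ee_rot: [-179.9, -0.0, 105.5]
force: [-0.0, -0.1, -0.7]
gripper_width: 17.7
gripper_force: 30.0
```

Call:
{"method": "apply_moves", "body": {
  "deltas": [
    [0, 0, 0, 0, -1],
    [0, 0, 0, 0, -1],
    [0, 0, 0, 0, -1],
    [0, 0, 0, 0, -1],
    [0, 0, 0, 0, -1]
  ]
}}

```text
time_s: 11.9
ee_pos: [505.6, -328.5, 285.1]
ee_rot: [180.0, 0.0, 105.7]
force: [0.6, -0.9, -1.6]
gripper_width: 17.4
gripper_force: 30.0
```

Run:
```python
from h import *
go(504.4,-330,107,105.6)
S=cams.grab_frame("side");cv2.imwrite("pics/s4.png",S)
a=cv2.imread("pics/s3.png");o=cv2.imread("pics/side0.png")
m=np.zeros((600,800,3),np.uint8)
m[:600,:400]=cv2.resize(S[80:200,260:340],(400,600),interpolation=2)
m[:600,400:]=cv2.resize(a[210:330,190:270],(400,600),interpolation=2)
cv2.imwrite("pics/p4.png",m)
```

```text
t 11.9 p [ 505.6 -328.5  285.1] r [1.7998e+02 2.0000e-02 1.0572e+02] F [ 0.6 -0.9 -1.6] w 17.4 gf 30.0 -> d mm [ -1.1  -1.6 178.1] turn rad 0.0022
```

View pics/p4.png

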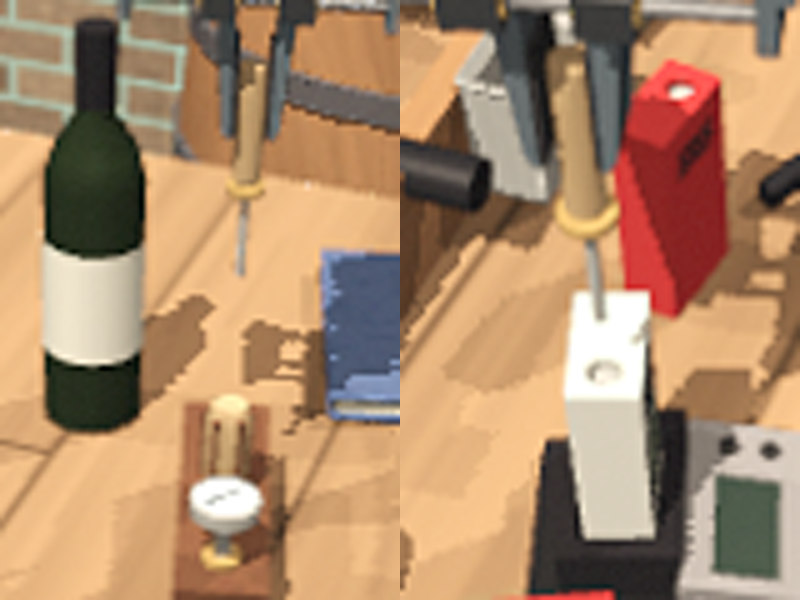

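The left crop shows the pin upright over the block's end; the right crop shows the logger still seated with its button up. I'll correct xy and go down to just above the socket.

Call:
{"method": "apply_moves", "body": {
  "deltas": [
    [-0.001, -0.0014, 0.03, 0, -1],
    [-0.001, -0.0014, 0.06, 0, -1],
    [-0.001, -0.0014, 0.09, 0, -1],
    [-0.001, -0.0014, 0.108, 0, -1],
    [-0.001, -0.0014, 0.108, 0, -1]
  ]
}}

```text
time_s: 12.45
ee_pos: [502.9, -329.5, 173.9]
ee_rot: [-179.8, -0.3, 105.7]
force: [-0.4, 0.0, 0.1]
gripper_width: 17.5
gripper_force: 30.0
```

Call:
{"method": "apply_moves", "body": {
  "deltas": [
    [0, 0, 0, 0, -1],
    [0, 0, 0, 0, -1],
    [0, 0, 0, 0, -1]
  ]
}}

```text
time_s: 12.75
ee_pos: [505.1, -331.4, 178.2]
ee_rot: [179.9, 0.1, 105.6]
force: [-0.3, 0.7, -0.4]
gripper_width: 17.2
gripper_force: 30.0
```

Run:
```python
from h import *
go(504.5,-329.9,107,105.6)
```

```text
t 12.75 p [ 505.1 -331.4  178.2] r [1.7989e+02 1.4000e-01 1.0565e+02] F [-0.3  0.7 -0.4] w 17.2 gf 30.0 -> d mm [ 1.8 -0.3 71.2] turn rad 0.0008
```

Call:
{"method": "apply_moves", "body": {
  "deltas": [
    [0.0008, -0.0003, 0.004, 0, -1],
    [0.0008, -0.0003, 0.009, 0, -1],
    [0.0008, -0.0003, 0.014, 0, -1],
    [0.0008, -0.0003, 0.02, 0, -1],
    [0.0008, -0.0003, 0.026, 0, -1]
  ]
}}

```text
time_s: 13.25
ee_pos: [504.4, -330.2, 150.2]
ee_rot: [179.9, 0.0, 105.6]
force: [1.9, -0.0, 0.7]
gripper_width: 17.4
gripper_force: 30.0
```

Run:
```python
from h import *
go(504.5,-329.9,107,105.6)
```

```text
t 13.25 p [ 504.4 -330.2  150.2] r [1.7993e+02 2.0000e-02 1.0563e+02] F [ 1.9 -0.   0.7] w 17.4 gf 30.0 -> d mm [ 0.3  0.1 43.2] turn rad 0.0006
```

The tip is inside the socket with no resistance. Continuing down.

Call:
{"method": "apply_moves", "body": {
  "deltas": [
    [0, 0, 0.009, 0, -1],
    [0, 0, 0.018, 0, -1],
    [0, 0, 0.027, 0, -1],
    [0, 0, 0.034, 0, -1],
    [0, 0, 0.039, 0, -1]
  ]
}}

```text
time_s: 13.75
ee_pos: [504.4, -330.2, 111.2]
ee_rot: [179.9, 0.0, 105.6]
force: [3.7, 1.6, 2.4]
gripper_width: 17.7
gripper_force: 30.0
```

Call:
{"method": "apply_moves", "body": {
  "deltas": [
    [0, 0, 0.0015, 0, -1],
    [0, 0, 0.003, 0, -1],
    [0, 0, 0.004, 0, -1],
    [0, 0, 0.004, 0, -1]
  ]
}}

```text
time_s: 14.15
ee_pos: [504.4, -330.4, 108.0]
ee_rot: [179.9, 0.1, 105.6]
force: [4.7, 2.6, 0.9]
gripper_width: 17.8
gripper_force: 30.0
```

Call:
{"method": "apply_moves", "body": {
  "deltas": [
    [0, 0, 0.001, 0, -1],
    [0, 0, 0.0015, 0, -1],
    [0, 0, 0.0015, 0, -0.4],
    [0, 0, 0.0015, 0, -0.2],
    [0, 0, 0.0015, 0, 0]
  ]
}}

```text
time_s: 14.65
ee_pos: [502.3, -330.1, 105.4]
ee_rot: [-179.8, -0.1, 105.7]
force: [0.3, 0.0, 0.3]
gripper_width: 38.4
gripper_force: 0.0
```

Call:
{"method": "apply_moves", "body": {
  "deltas": [
    [0, 0, 0, 0, 0.2],
    [0, 0, 0, 0, 0.2],
    [0, 0, 0, 0, 0.2],
    [0, 0, 0, 0, 0.2],
    [0, 0, 0, 0, 0.2]
  ]
}}

```text
time_s: 15.15
ee_pos: [503.8, -330.3, 106.1]
ee_rot: [-180.0, 0.0, 105.6]
force: [-0.1, -0.3, -0.3]
gripper_width: 54.6
gripper_force: 0.0
```

Call:
{"method": "apply_moves", "body": {
  "deltas": [
    [0, 0, -0.02, 0, 0.2],
    [0, 0, -0.06, 0, 0.2],
    [0, 0, -0.1, 0, 0.2],
    [0, 0, -0.14, 0, 0.2],
    [0, 0, -0.18, 0, 0.2]
  ]
}}

```text
time_s: 15.65
ee_pos: [503.6, -330.1, 287.9]
ee_rot: [180.0, 0.0, 105.6]
force: [0.1, -0.4, -0.0]
gripper_width: 54.9
gripper_force: 0.0
```

Run:
```python
from h import *
go(487,272.5,285,111.8)
S=cams.grab_frame("side");cv2.imwrite("pics/s5.png",S)
o=cv2.imread("pics/side0.png")
# pin handle top / compare region with start
a=S[140:190,292:320].astype(int);b=o[140:190,292:320].astype(int)
print("changed px",(abs(a-b).max(2)>40).sum())
for i in (o,S):
    g=i[138:160,296:318].astype(int); print(g[6:14:2,:,0].tolist())
```

```text
t 15.65 p [ 503.6 -330.1  287.9] r [1.8000e+02 1.0000e-02 1.0564e+02] F [ 0.1 -0.4 -0. ] w 54.9 gf 0.0 -> d mm [584.8 146.5   2.8] turn rad -0.1075
changed px 144
[[76, 79, 79, 76, 121, 140, 142, 129, 159, 174, 173, 173, 160, 141, 135, 135, 136, 134, 134, 136, 134, 132], [78, 81, 79, 79, 78, 125, 143, 125, 111, 112, 109, 100, 78, 118, 136, 135, 135, 135, 135, 132, 132, 135], [82, 81, 81, 82, 77, 120, 138, 118, 111, 115, 108, 95, 89, 124, 135, 134, 135, 134, 132, 132, 134, 135], [79, 79, 82, 80, 120, 139, 136, 119, 110, 112, 105, 92, 84, 121, 136, 136, 133, 133, 132, 135, 135, 138]]
[[80, 80, 81, 78, 124, 144, 143, 143, 128, 155, 174, 175, 176, 165, 117, 80, 85, 83, 83, 96, 130, 137], [81, 82, 82, 80, 80, 127, 144, 140, 124, 112, 113, 113, 104, 87, 79, 80, 82, 81, 81, 79, 79, 81], [81, 82, 81, 85, 80, 123, 139, 139, 117, 111, 118, 112, 99, 85, 79, 82, 81, 82, 79, 80, 81, 80], [84, 82, 81, 82, 124, 141, 138, 137, 119, 110, 114, 106, 97, 79, 78, 81, 80, 77, 82, 81, 82, 83]]
```

Call:
{"method": "apply_moves", "body": {
  "deltas": [
    [0.03, 0.0075, 0, -0.02, 0.5],
    [0.073, 0.018, 0, -0.04, 0.5],
    [0.117, 0.029, 0, -0.06, 0.5],
    [0.16, 0.04, 0, -0.08, 0.5],
    [0.203, 0.051, 0, -0.1075, 0.5]
  ]
}}

```text
time_s: 16.2
ee_pos: [497.8, -119.4, 286.1]
ee_rot: [180.0, 0.0, 111.8]
force: [0.5, 0.5, 0.8]
gripper_width: 68.2
gripper_force: 0.0
```

```bash
python3 -c "
from h import *
go(487,272.5,285,111.8)"
```

```text
t 16.2 p [ 497.8 -119.4  286.1] r [1.7998e+02 1.0000e-02 1.1183e+02] F [0.5 0.5 0.8] w 68.2 gf 0.0 -> d mm [367.8 135.7   1. ] turn rad 0.0006
```

Call:
{"method": "apply_moves", "body": {
  "deltas": [
    [0.042, 0.0155, 0, 0, 0.5],
    [0.084, 0.031, 0, 0, 0.5],
    [0.126, 0.0465, 0, 0, 0.5],
    [0.168, 0.062, 0, 0, 0.5],
    [0.21, 0.0775, 0, 0, 0.5]
  ]
}}

```text
time_s: 16.7
ee_pos: [491.7, 104.5, 286.2]
ee_rot: [180.0, 0.0, 111.8]
force: [1.4, 1.6, 1.1]
gripper_width: 68.5
gripper_force: 0.0
```

Call:
{"method": "apply_moves", "body": {
  "deltas": [
    [0.042, 0.0155, 0, 0, 0.5],
    [0.084, 0.031, 0, 0, 0.5],
    [0.126, 0.0465, 0, 0, 0.5],
    [0.15, 0.055, 0, 0, 0.5],
    [0.158, 0.058, 0, 0, 0.5]
  ]
}}

```text
time_s: 17.2
ee_pos: [486.9, 273.5, 285.6]
ee_rot: [-180.0, -0.0, 112.0]
force: [0.8, -0.3, 0.2]
gripper_width: 68.5
gripper_force: 0.0
```

Call:
{"method": "apply_moves", "body": {
  "deltas": [
    [0, 0, 0, 0, 0.5],
    [0, 0, 0, 0, 0.5],
    [0, 0, 0, 0, 0.5],
    [0, 0, 0, 0, 0.5]
  ]
}}

```text
time_s: 17.6
ee_pos: [487.6, 269.8, 286.4]
ee_rot: [180.0, 0.0, 111.7]
force: [1.0, -0.6, 0.4]
gripper_width: 68.3
gripper_force: 0.0
```

Run:
```python
from h import *
go(487,272.5,112,111.8)
S=cams.grab_frame("side");cv2.imwrite("pics/s6.png",S)
o=cv2.imread("pics/side0.png").astype(int);S=S.astype(int)
print("logger region changed",(abs(S-o).max(2)>60)[275:335,220:245].sum())
```

```text
t 17.6 p [487.6 269.8 286.4] r [1.7998e+02 2.0000e-02 1.1170e+02] F [ 1.  -0.6  0.4] w 68.3 gf 0.0 -> d mm [  2.8   0.4 174.4] turn rad -0.0017
logger region changed 0
```

Call:
{"method": "apply_moves", "body": {
  "deltas": [
    [0.0015, 0.0004, 0.035, 0, 0.5],
    [0.0015, 0.0004, 0.075, 0, 0.5],
    [0.0015, 0.0004, 0.115, 0, 0.5],
    [0.0015, 0.0004, 0.15, 0, 0.5],
    [0.0015, 0.0004, 0.174, 0, 0.5]
  ]
}}

```text
time_s: 18.15
ee_pos: [486.2, 271.2, 109.8]
ee_rot: [-179.8, 0.0, 111.8]
force: [0.5, 0.2, 0.1]
gripper_width: 67.8
gripper_force: 0.0
```

Call:
{"method": "apply_moves", "body": {
  "deltas": [
    [0, 0, 0, 0, 0.5],
    [0, 0, 0, 0, 0.5],
    [0, 0, 0, 0, 0.2],
    [0, 0, 0, 0, -0.1],
    [0, 0, 0, 0, -0.3]
  ]
}}

```text
time_s: 18.65
ee_pos: [487.8, 272.8, 113.4]
ee_rot: [179.9, -0.0, 111.8]
force: [0.3, -0.5, 0.2]
gripper_width: 47.2
gripper_force: 0.0
```

Call:
{"method": "apply_moves", "body": {
  "deltas": [
    [0, 0, 0, 0, -0.5],
    [0, 0, 0, 0, -0.5],
    [0, 0, 0, 0, -0.5],
    [0, 0, 0, 0, -0.5],
    [0, 0, 0, 0, -0.5]
  ]
}}

```text
time_s: 19.15
ee_pos: [487.4, 272.6, 112.5]
ee_rot: [180.0, 0.0, 111.8]
force: [-0.4, -0.9, 4.1]
gripper_width: 32.1
gripper_force: 30.0
```

Run:
```python
from h import *
go(487,272.5,112,111.8)
```

```text
t 19.15 p [487.4 272.6 112.5] r [179.97   0.   111.8 ] F [-0.4 -0.9  4.1] w 32.1 gf 30.0 -> d mm [ 0.  -0.4  0.5] turn rad 0.0001
```

Call:
{"method": "apply_moves", "body": {
  "deltas": [
    [0, 0, -0.01, 0, -0.5],
    [0, 0, -0.03, 0, -0.5],
    [0, 0, -0.065, 0, -0.5],
    [0, 0, -0.105, 0, -0.5],
    [0, 0, -0.145, 0, -0.5]
  ],
  "grip_force": 40
}}

```text
time_s: 19.65
ee_pos: [486.5, 272.1, 258.2]
ee_rot: [-179.9, 0.0, 111.8]
force: [0.9, -0.0, -1.3]
gripper_width: 31.8
gripper_force: 40.0
```

Run:
```python
from h import *
t=cv2.imread("pics/top0.png");s=cv2.imread("pics/side0.png")
m=np.zeros((600,800,3),np.uint8)
m[:400,:400]=cv2.resize(t[122:162,238:278],(400,400),interpolation=2)
m[:500,400:]=cv2.resize(s[205:255,195:235],(400,500),interpolation=2)
cv2.imwrite("pics/p5.png",m)
go(487,272.5,272,111.8)
```

```text
t 19.65 p [486.5 272.1 258.2] r [-1.7989e+02  2.0000e-02  1.1180e+02] F [ 0.9 -0.  -1.3] w 31.8 gf 40.0 -> d mm [  0.1   0.6 -13.8] turn rad 0.0
```

View pics/p5.png

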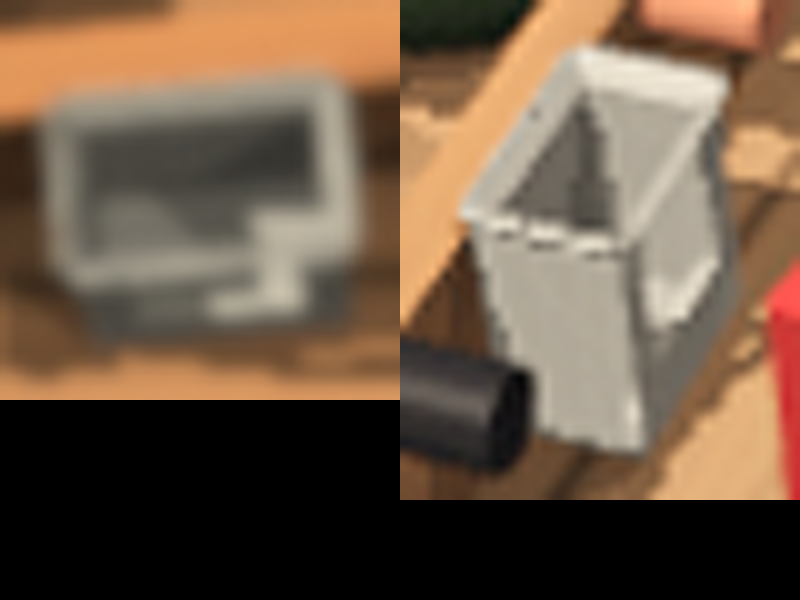

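The top crop shows the holder's rim corners at (45,92), (350,75), (358,268) and (60,287). The side crop shows them at (580,48), (728,82), (622,252) and (462,212).

Run:
```python
from h import *
tt=[(45,92),(350,75),(358,268),(60,287)]   # order: +x+y, +x-y, -x-y, -x+y
ss=[(462,212),(580,48),(728,82),(622,252)]
tp=[(238+u/10-.5,122+v/10-.5) for u,v in tt]; sp=[(195+(u-400)/10-.5,205+v/10-.5) for u,v in ss]
for n,P in(("top",tp),("side",sp)):
    H=np.array([onz(n,p,92) for p in P]); d=H[0]+H[3]-H[1]-H[2]
    print(n,H.tolist(),H.mean(0).round(1),"yaw",np.degrees(np.arctan2(-d[0],d[1])).round(1),[np.linalg.norm(H[i]-H[i-1]).round(0) for i in range(4)])
T=[tri(a,b) for a,b in zip(sp,tp)]; print(T, np.mean([p for p,_ in T],0))
# inner mouth bottom-of-flare edge, top view dark interior
# check biases with known logger at dock: gripped centre 487.4,272.6 vs button
print("rail face top edge", onz("top",(180,138),85))
# rail front edge line: orange->dark transition columns
t=cv2.imread("pics/top0.png").astype(int)
pts=[]
for u in list(range(186,214,2))+list(range(235,244,2)):
    col=t[115:150,u].sum(1); k=np.argmin(np.diff(col)); pts.append((u,115+k+.5))
W=np.array([onz("top",p,85)[:2] for p in pts]); print(W.tolist())
```

```text
top [[669.2, 99.8, 92.0], [671.2, 21.8, 92.0], [620.4, 20.9, 92.0], [617.7, 96.6, 92.0]] [644.6  59.8  92. ] yaw 1.8 [np.float64(52.0), np.float64(78.0), np.float64(51.0), np.float64(76.0)]
side [[667.4, 101.0, 92.0], [670.8, 28.1, 92.0], [625.1, 26.1, 92.0], [619.9, 99.2, 92.0]] [645.8  63.6  92. ] yaw 3.4 [np.float64(48.0), np.float64(73.0), np.float64(46.0), np.float64(73.0)]
[(array([669. ,  99.7,  90.6]), np.float64(1.2)), (array([673.7,  22.2,  86.3]), np.float64(1.6)), (array([624.3,  21.9,  88.1]), np.float64(5.9)), (array([619.6,  97.2,  90. ]), np.float64(2.8))] [646.65  60.25  88.75]
rail face top edge [657.4 261.   85. ]
[[647.5, 245.3], [647.3, 240.1], [649.8, 234.9], [649.6, 229.7], [657.4, 224.5], [657.2, 219.3], [657.0, 214.1], [656.8, 208.9], [656.6, 203.7], [659.1, 198.5], [658.9, 193.4], [658.7, 188.2], [658.6, 183.0], [658.4, 177.8], [664.4, 118.4], [664.2, 113.3], [664.0, 108.1], [663.9, 103.0], [624.0, 98.4]]
```

Run:
```python
from h import *
go(645.3,61.7,270,93)
```

```text
t 19.65 p [486.5 272.1 258.2] r [-1.7989e+02  2.0000e-02  1.1180e+02] F [ 0.9 -0.  -1.3] w 31.8 gf 40.0 -> d mm [-254.4   69.3  -11.8] turn rad 0.3282
```

Call:
{"method": "apply_moves", "body": {
  "deltas": [
    [-0.025, 0.007, -0.012, 0.07, -0.5],
    [-0.065, 0.018, -0.012, 0.14, -0.5],
    [-0.105, 0.029, -0.012, 0.21, -0.5],
    [-0.145, 0.04, -0.012, 0.28, -0.5],
    [-0.185, 0.05, -0.012, 0.328, -0.5]
  ]
}}

```text
time_s: 20.15
ee_pos: [602.7, 117.9, 269.0]
ee_rot: [-179.9, 0.0, 92.9]
force: [0.1, 0.6, -1.6]
gripper_width: 31.7
gripper_force: 40.0
```

Run:
```python
from h import *
go(645.3,61.7,270,93)
```

```text
t 20.15 p [602.7 117.9 269. ] r [-1.7994e+02  1.0000e-02  9.2890e+01] F [ 0.1  0.6 -1.6] w 31.7 gf 40.0 -> d mm [-58.3  39.7  -1.1] turn rad -0.002
```

Call:
{"method": "apply_moves", "body": {
  "deltas": [
    [-0.025, 0.017, 0, 0, -0.5],
    [-0.045, 0.031, 0, 0, -0.5],
    [-0.058, 0.0397, 0, 0, -0.5],
    [-0.058, 0.0397, 0.02, 0, -0.5],
    [-0.058, 0.0397, 0.04, 0, -0.5]
  ]
}}

```text
time_s: 20.65
ee_pos: [645.2, 63.3, 228.9]
ee_rot: [180.0, -0.0, 93.0]
force: [-0.9, 1.3, -1.8]
gripper_width: 32.0
gripper_force: 40.0
```

Call:
{"method": "apply_moves", "body": {
  "deltas": [
    [0, 0, 0.015, 0, -0.5],
    [0, 0, 0.015, 0, -0.5],
    [0, 0, 0.015, 0, -0.5],
    [0, 0, 0.015, 0, -0.5],
    [0, 0, 0.015, 0, -0.5]
  ]
}}

```text
time_s: 21.15
ee_pos: [645.4, 63.7, 215.4]
ee_rot: [179.9, -0.0, 93.0]
force: [-0.1, 0.0, -1.2]
gripper_width: 32.0
gripper_force: 40.0
```

Run:
```python
from h import *
go(645.3,61.7,110,93)
T=cams.grab_frame("top");S=cams.grab_frame("side");cv2.imwrite("pics/t7.png",T);cv2.imwrite("pics/s7.png",S)
m=np.zeros((600,800,3),np.uint8)
m[:300,:300]=cv2.resize(T[105:165,228:288],(300,300),interpolation=2)
m[:600,300:800]=cv2.resize(S[165:255,180:255],(500,600),interpolation=2)
cv2.imwrite("pics/p6.png",m)
```

```text
t 21.15 p [645.4  63.7 215.4] r [179.88  -0.    93.03] F [-0.1  0.  -1.2] w 32.0 gf 40.0 -> d mm [ -2.   -0.5 105.4] turn rad 0.0004
```

View pics/p6.png

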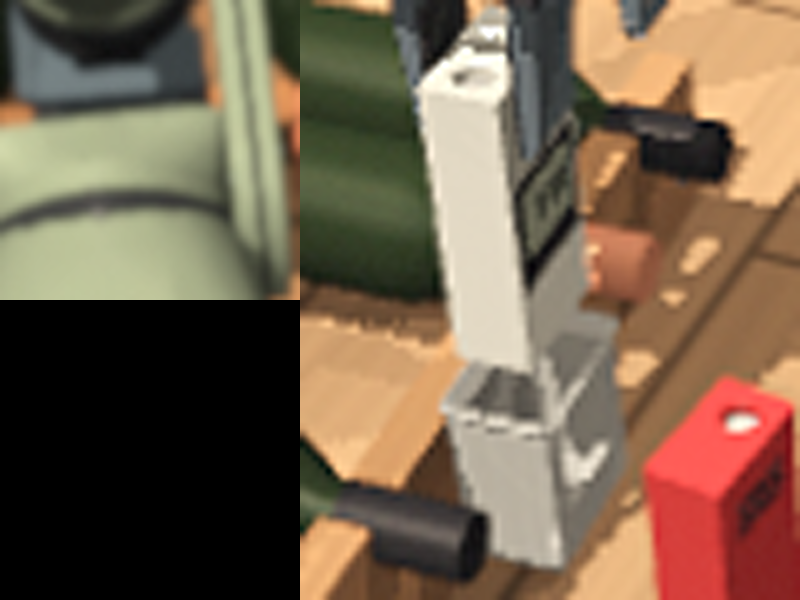

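The side crop shows the logger above the holder with its display facing out. Its bottom corners are at (458,355) and (533,375), and the rim corners at (445,412) and (553,428).

Run:
```python
from h import *
f=lambda u,v,z: onz("side",(180+(u-300)/6.6667-.43,165+v/6.6667-.43),z)
a,b=f(458,355,116.9),f(533,375,116.9); print("logger +x+y,-x+y",a,b,np.linalg.norm(a-b)," mid",(a+b)/2)
c,d=f(445,412,92),f(553,428,92); print("rim",c,d,np.linalg.norm(c-d),"mid",(c+d)/2)
print("top +y corners", f(422,88,246.9),f(500,105,246.9))
print(proj("side",[[645.3+16+29*-.052,61.7+29,116.9]]))
```

```text
logger +x+y,-x+y [660.   94.1 116.9] [626.5  93.8 116.9] 33.501343256651666  mid [643.25  93.95 116.9 ]
rim [664.6 102.7  92. ] [619.6  95.1  92. ] 45.63726547460968 mid [642.1  98.9  92. ]
top +y corners [657.7  94.2 246.9] [625.9  93.2 246.9]
[[203.97952121 217.06823111]]
```

Call:
{"method": "apply_moves", "body": {
  "deltas": [
    [-0.0015, 0.0005, 0.005, 0, -0.5],
    [-0.0015, 0.0005, 0.012, 0, -0.5],
    [-0.0015, 0.0005, 0.019, 0, -0.5],
    [-0.0015, 0.0005, 0.024, 0, -0.5],
    [-0.0015, 0.0005, 0.024, 0, -0.5]
  ]
}}

```text
time_s: 21.75
ee_pos: [644.9, 61.9, 188.7]
ee_rot: [-179.8, 0.0, 93.0]
force: [-0.4, -0.1, -2.8]
gripper_width: 31.6
gripper_force: 40.0
```

Call:
{"method": "apply_moves", "body": {
  "deltas": [
    [0, 0, 0.003, 0, -0.5],
    [0, 0, 0.006, 0, -0.5],
    [0, 0, 0.009, 0, -0.5],
    [0, 0, 0.012, 0, -0.5],
    [0, 0, 0.012, 0, -0.5]
  ]
}}

```text
time_s: 22.25
ee_pos: [645.5, 62.0, 177.7]
ee_rot: [-180.0, 0.0, 93.0]
force: [-0.7, 0.6, -2.2]
gripper_width: 31.7
gripper_force: 40.0
```

It has passed the flare without contact forces. Continuing down.

Call:
{"method": "apply_moves", "body": {
  "deltas": [
    [0, 0, 0.006, 0, -0.5],
    [0, 0, 0.012, 0, -0.5],
    [0, 0, 0.018, 0, -0.5],
    [0, 0, 0.024, 0, -0.5],
    [0, 0, 0.03, 0, -0.5]
  ]
}}

```text
time_s: 22.75
ee_pos: [645.5, 62.0, 147.5]
ee_rot: [-180.0, 0.0, 93.0]
force: [-0.3, -0.0, -2.8]
gripper_width: 31.7
gripper_force: 40.0
```

Call:
{"method": "apply_moves", "body": {
  "deltas": [
    [0, 0, 0.006, 0, -0.5],
    [0, 0, 0.012, 0, -0.5],
    [0, 0, 0.018, 0, -0.5],
    [0, 0, 0.024, 0, -0.5],
    [0, 0, 0.03, 0, -0.5]
  ]
}}

```text
time_s: 23.25
ee_pos: [645.6, 62.0, 117.6]
ee_rot: [180.0, 0.0, 93.0]
force: [0.1, -0.2, -2.1]
gripper_width: 32.0
gripper_force: 40.0
```

Home should be near z 110.5. Approaching gently.

Call:
{"method": "apply_moves", "body": {
  "deltas": [
    [0, 0, 0.0015, 0, -0.5],
    [0, 0, 0.003, 0, -0.5],
    [0, 0, 0.0045, 0, -0.5],
    [0, 0, 0.006, 0, -0.5],
    [0, 0, 0.007, 0, -0.5]
  ]
}}

```text
time_s: 23.75
ee_pos: [645.6, 62.0, 111.1]
ee_rot: [180.0, 0.0, 93.0]
force: [0.4, -0.4, -2.5]
gripper_width: 32.3
gripper_force: 40.0
```

Call:
{"method": "apply_moves", "body": {
  "deltas": [
    [0, 0, 0.0005, 0, -0.5],
    [0, 0, 0.001, 0, -0.5],
    [0, 0, 0.001, 0, -0.5],
    [0, 0, 0.001, 0, -0.5],
    [0, 0, 0.001, 0, -0.5]
  ]
}}

```text
time_s: 24.25
ee_pos: [645.6, 62.0, 110.5]
ee_rot: [180.0, 0.0, 93.0]
force: [-1.2, -0.3, 1.1]
gripper_width: 31.7
gripper_force: 40.0
```

Call:
{"method": "apply_moves", "body": {
  "deltas": [
    [0, 0, 0.0005, 0, -0.5],
    [0, 0, 0.001, 0, -0.5],
    [0, 0, 0.0015, 0, -0.5],
    [0, 0, 0.0015, 0, -0.5],
    [0, 0, 0.0015, 0, -0.5]
  ]
}}

```text
time_s: 24.75
ee_pos: [645.6, 62.0, 110.4]
ee_rot: [179.9, 0.0, 93.0]
force: [-2.9, -0.5, 8.4]
gripper_width: 32.2
gripper_force: 40.0
```

The logger is resting on the floor at the predicted height. I'll hold briefly, release with a modest opening, and retreat up.

Call:
{"method": "apply_moves", "body": {
  "deltas": [
    [0, 0, 0, 0, -0.5],
    [0, 0, 0, 0, -0.5],
    [0, 0, -0.001, 0, -0.5],
    [0, 0, -0.001, 0, -0.2],
    [0, 0, -0.001, 0, 0]
  ]
}}

```text
time_s: 25.25
ee_pos: [645.8, 62.0, 109.4]
ee_rot: [180.0, 0.0, 93.0]
force: [0.7, 0.6, -0.0]
gripper_width: 41.9
gripper_force: 0.0
```

Call:
{"method": "apply_moves", "body": {
  "deltas": [
    [0, 0, 0, 0, 0.2],
    [0, 0, 0, 0, 0.2],
    [0, 0, 0, 0, 0.2],
    [0, 0, 0, 0, 0.2],
    [0, 0, 0, 0, 0.2]
  ]
}}

```text
time_s: 25.75
ee_pos: [645.6, 62.0, 109.6]
ee_rot: [180.0, 0.0, 93.0]
force: [-0.3, -0.1, -0.8]
gripper_width: 54.7
gripper_force: 0.0
```

Call:
{"method": "apply_moves", "body": {
  "deltas": [
    [0, 0, -0.015, 0, 0.2],
    [0, 0, -0.04, 0, 0.2],
    [0, 0, -0.08, 0, 0.2],
    [0, 0, -0.12, 0, 0.2],
    [0, 0, -0.16, 0, 0.2]
  ]
}}

```text
time_s: 26.25
ee_pos: [645.3, 62.0, 271.2]
ee_rot: [-180.0, 0.0, 93.0]
force: [1.1, 0.7, -0.1]
gripper_width: 54.7
gripper_force: 0.0
```

Run:
```python
from h import *
go(645.3,61.7,270,93)
S=cams.grab_frame("side");cv2.imwrite("pics/s8.png",S)
m=np.zeros((600,800,3),np.uint8)
m[:600,:400]=cv2.resize(S[165:255,180:240],(400,600),interpolation=2)
m[:600,400:]=cv2.resize(S[130:220,275:335],(400,600),interpolation=2)
cv2.imwrite("pics/p7.png",m)
```

```text
t 26.25 p [645.3  62.  271.2] r [-180.      0.     93.01] F [ 1.1  0.7 -0.1] w 54.7 gf 0.0 -> d mm [-0.3 -0.   1.2] turn rad 0.0001
```

View pics/p7.png

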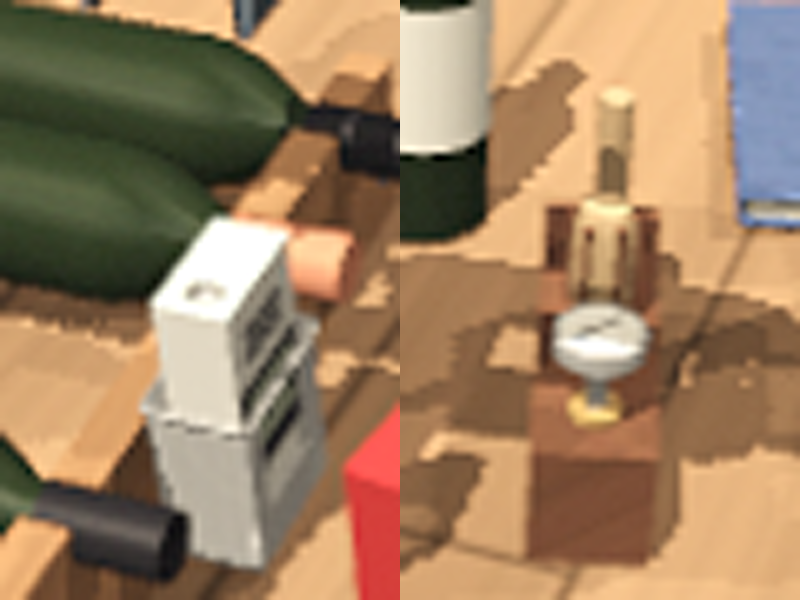

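The logger sits upright in the holder with the display facing out, and the hole is at (205,290). The pin stands upright at the end of the block, with its top at (615,97).

```bash
python3 -c "
from h import *
print(onz('side',(180+205/6.667-.4,165+290/6.667-.4),142)); print(env.job_done())"
```

```text
[644.9  77.2 142. ]
the job is handed in; nothing more can be done
None
```

I pressed and held the button at its stop for over a second, returned the pin to its own socket, and released the logger fully home in the holder with its display facing out. I handed the job in at about 26 s, and no verdict came back.

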